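Find the loose hold-down bolt of a vial shaker and hold its cap open

ROBOT

A 6-joint arm with a two-finger parallel gripper is mounted at the origin on a cart in front of the work surface, level with it; the furniture and walls round the work are solid. World frame = base frame: x ahead of the robot, y to its left, z up, the work surface at z = 0. Lengths are in m, angles in rad, forces in N, time in s.
With the tool pointing down it reaches from about 0.25 to 0.775 m from the base axis. Payload 4 kg.
Tool frame: the origin (TCP) lies at the very end of the fingers, on their centre line; the grasp point (between the pads) lies 19 mm behind it (robot.pinch_z is the distance from the TCP to the grasp point, in m); z points along the fingers, y is the line along which they close (so a half turn about z gives the same grasp; the last joint's range is limited). The gripper opens to 94 mm and grips with 3 to 60 N. Pads are 16 mm wide; open, the fingers measure 119 mm over their backs; the gripper's body (75 mm by 177 mm) begins 78 mm behind the grasp point.
Start: joints at [1.231, 0.087, 1.371, -0, 1.684, -0.103], TCP at [0.129, 0.535, 0.176] pointing down, gripper open.
Joint ranges: [-3.1, 3.1], [-0.76, 2.03], [0.27, 2.55], [-1.08, 4.22], [0.17, 2.65], [-2.57, 2.57]. Speed limits (rad/s): [2.79, 2.79, 3.14, 3.14, 3.14, 3.14].

INTERFACE

Orientations are given as [roll, pitch, yaw] about the fixed x, y, z axes, in that order (R = Rz(yaw) Ry(pitch) Rx(roll)).
In Python, from bench import robot gives the robot as it stands.
- The arm moves only by the tool arm_command, never from a script. Its argument "targets" is one flat list of numbers, 7 for each row, row after row: the turn, a rotation vector about the tool's x, y, z in degrees, then the shift along the tool's x, y, z in mm, then the closure, from -1 (fully open) to 1 (shut). In form: [ax, ay, az, x, y, z, hand, ax, ay, az, x, y, z, hand, ...]. A call has 1 to 20 rows; each row is the pose to reach, as a shift and turn from the pose commanded when the call began, along the tool's axes at that moment; what a row does not reach only later rows make up. A row lasts 1/10 s, in which the tool goes at most 50 mm and 8.59 degrees, less where a joint would pass 70% of its speed; a pose out of reach is approached as far as the arm can. A call with a gripper value outside its range is refused whole. The fingers move at their own pace and stop on an object; the grip force is fixed at half the most. Time passes only in rows, so rows that repeat a pose let the fingers close. It gives the time, the measured TCP pose, the force, the opening and the grip force at its end, in the units of the state.
- robot.get_obs(): the state, without advancing time (a new reading comes with each control period).
- robot.snapshot(name): name is "scene" or "top"; returns a dict with "color" (420x560x3 uint8, red, green, blue), "range_z" (420x560 float32, m along the optical axis (not along the pixel's ray), 0 where there is no reading), "fx", "fy", "cx", "cy" (pixels), "T" (4x4, takes a point from camera to world coordinates). Camera axes: x right, y down, z forward; pixel columns grow to the right and rows downward; lengths in m; the calibration is good to about 2 mm. A picture is of the moment at which its call begins.
- robot.close_job(): hands the job in; it is judged then, once.
The state is a dict: "time": time; "joint_positions": joint angles; "qvel": joint speeds; "joint_torque": joint torques, N m; "tool_pos": TCP position; "ee_rot": TCP orientation; "wrist_force": force on the tool from outside, world axes, zero at the start; "wrist_torque": the same for the moment, N m; "width": finger opening in m; "finger_force": force on a finger pad.
Only numpy, scipy, OpenCV 4.12 (cv2) and the standard library are available. Lean on these libraries where they do the work, as an engineer would, in place of code of your own. Each camera call takes 0.05 s, during which the arm holds its last target. There are 200 camera calls.

TASK

Before the vial shaker is switched on, its three vials must be checked: lift away the small white slide box that somebody parked on the shaker's bolts and set it flat on the table, then tap each of the three hold-down bolts down lightly with the fingertips; two stop short on a vial, the loose one slides much farther in and stays down. Take the lever of the loose bolt's cap, lift that cap to at least 60 degrees and finish while still holding it up, so that a colleague can change the vial. Leave the other two caps shut, and leave the open glass bottle and the petri dish where they are.

Things in the scene. Friction and masses are not known exactly. Their poses are not given: they have to be found in the camera images.
- shaker: Vial shaker, fixed: white housing 100 mm deep, 263 mm wide, deck 70 mm up, dark display and dial (to 85 mm) at its left end. Origin on the table; x away from the robot, y left; turned up to 0.3 rad. Front face x = -45 mm, back +55, ends y = -100 and +163. Wells at x = -15, y = +60, 0, -60 mm under grey 48 mm flip caps (top 80 mm up) hide two tall vials and a short one, no telling which is where.
- slide_box_center (a point): Centre of the white slide box (29 x 77 x 21 mm along its x, y, z; 40 to 85 g), loose, lying flat across the heads of the left and middle bolts at the start, underside 97 mm above the table. Grasp it across its 29 mm. The table to the right of the shaker (shaker frame x -60 to +20, y -150 to -230 mm) is clear.
- bolt_left_head (a point): Centre of the top face of the left hold-down bolt: upright steel bolt through the middle of the left cap, head 17 mm across and 7.5 mm high; when up, its top is 97 mm above the table and 17 mm above the cap. Axes as the cap's.
- bolt_mid_head (a point): The same for the middle bolt.
- bolt_right_head (a point): The same for the right bolt.
- bolt_left (a joint): How far the left bolt has been pushed in, m: 0 = fully up (start), 0.010 = all the way. It slides against 2 N of friction, has no spring and stays where it is left. Over a tall vial it stops after about 2.5 mm; over the short vial (the loose bolt) it goes in to 10 mm. About 5 N is a good tap.
- bolt_mid (a joint): The same for the middle bolt.
- bolt_right (a joint): The same for the right bolt.
- lever_left (a point): Grip point of the left cap's lever: grey bar 12 mm wide (y), 8 mm thick, level, its last 42 mm free in the air ahead of the housing; the point is on its middle line, 18 mm from the tip, 24 mm ahead of the front face, 76 mm up when shut. Pinch its two sides from above, closing along the shaker's y; the next lever is 60 mm away. It may turn between the fingers. Axes turn with the cap.
- lever_mid (a point): The same for the middle cap.
- lever_right (a point): The same for the right cap.
- cap_left (a joint): Opening of the left cap, rad: 0 shut, 1.75 fully open. Hinge axis along the shaker's y at shaker frame x = +19 mm, z = 76 mm: 88 mm behind the lever's grip point, at its height; the lever rises and swings back, away from the robot. A light spring (1 to 2 N at the lever) shuts it when let go.
- cap_mid (a joint): The same for the middle cap.
- cap_right (a joint): The same for the right cap.
- open_bottle_center (a point): Open glass bottle, 72 mm across, 137 mm tall, loose, to the left of the shaker; the point is its middle, 68 mm up. Leave it alone.
- dish_center (a point): Covered petri dish, 59 mm across, 15 mm high, loose, left of the shaker towards the robot; the point is its middle. Leave it alone.
Things that resemble listed ones, but are neither listed nor needed, are in the scene too. Leave any pink or red look-alike of the part that bears slide_box_center alone.

How it is judged:
By the outcome, as a careful person would: the job done as asked, in the order asked, and still so for the second after the job is handed in, while the arm keeps its last pose, push and grip.
It also fails if it takes over 64 s, if anything falls off the work surface, if the arm or the gripper's body presses on something with over 40 N, if the wrist force passes 120 N, or if a joint passes its speed limit or range.

## Working session

There is one attempt and no reset: what is moved stays moved. The work goes in short steps, Python scripts to look and compute and a tool call to move; the robot and the scene stay as the last step left them, time stands still between calls to the robot, and variables do not carry over. Pictures are saved under pics/ and viewed, at most 10 in all, crops included, and the job is handed in when it is done.

Besides the shell and the picture viewer there is one more tool, called after ">>>" by a JSON object that holds its "method" and its "body", one argument or row to a line. arm_command: Moves the arm, as the interface text tells. Its arguments: {"type":"object","properties":{"targets":{"type":"array"}},"required":["targets"]}

```bash
mkdir -p pics; ls
python3 - <<'E'
from bench import robot
import cv2,numpy as np
for n in("scene","top"):
    s=robot.snapshot(n); cv2.imwrite(f"pics/{n}0.png",s["color"][:,:,::-1]); np.savez(f"{n}0.npz",**s); print(n,s["fx"],s["cx"],s["cy"],np.round(s["T"],3).tolist())
o=robot.get_obs(); print(o)
E
```

```text
pics
scene 452.53981878618686 277.53312518536336 205.48329497081806 [[0.897, -0.308, 0.319, 0.222], [-0.442, -0.587, 0.678, -0.491], [-0.021, -0.749, -0.663, 0.645], [0.0, 0.0, 0.0, 1.0]]
top 481.3901481857371 281.1899788085471 215.89381701229632 [[0.006, -0.997, 0.08, 0.424], [-1.0, -0.003, 0.031, 0.063], [-0.031, -0.08, -0.996, 0.934], [0.0, 0.0, 0.0, 1.0]]
{'time': 0.1, 'joint_positions': array([ 1.23092326e+00,  8.78808787e-02,  1.37211660e+00, -1.48531042e-05,
        1.68357438e+00, -1.03084043e-01]), 'qvel': array([-0.00106918, -0.00237075, -0.00188625,  0.00112441, -0.00039198,
       -0.00010643]), 'joint_torque': array([ 1.32977388e-03, -3.41250587e+01, -3.03303230e+01,  7.19539938e-02,
        3.03921837e-02, -1.00324301e-04]), 'tool_pos': array([0.12883644, 0.53412836, 0.17451455]), 'ee_rot': array([-3.13962244e+00, -1.88979605e-04,  2.90480179e+00]), 'wrist_force': array([ 0.20879511, -0.05367231,  0.36311777]), 'wrist_torque': array([ 0.04224201,  0.00534942, -0.07240594]), 'finger_force': 0.0, 'width': 0.093921778895576}
```

View pics/scene0.png

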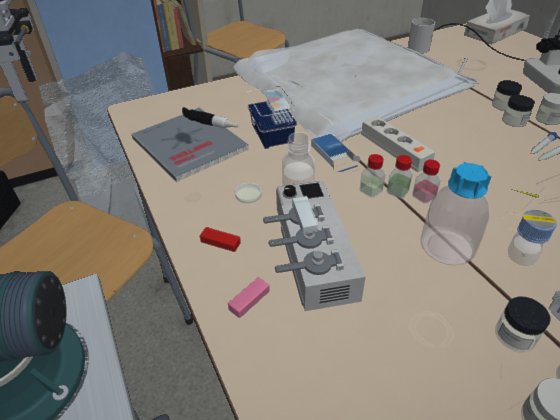

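View pics/top0.png

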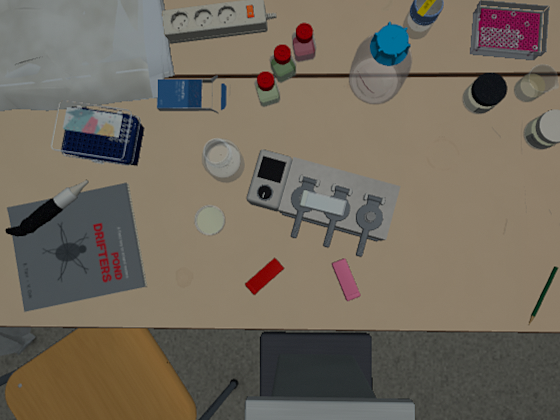

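The scene view shows the shaker with its display at (300,190), the white box at (305,213) and levers at (270,218), (275,240) and (282,268). In the top view the box is at (322,203), the right bolt at (369,216) and the lever tips at (294,236), (327,245) and (360,254). Box candidates (top pixels) are white (322,203), red (264,276) and pink (346,279). Only the white one lies on the bolts, so that is the one.

```bash
cat > h.py <<'E'
import numpy as np,cv2
def cloud(s):
    v,u=np.mgrid[0:420,0:560]; z=s["range_z"]
    P=np.stack([(u-s["cx"])/s["fx"]*z,(v-s["cy"])/s["fy"]*z,z],-1)
    T=s["T"]; return P@T[:3,:3].T+T[:3,3]
def ray(s,u,v,h):
    d=s["T"][:3,:3]@np.array([(u-s["cx"])/s["fx"],(v-s["cy"])/s["fy"],1.]); c=s["T"][:3,3]
    return c+d*(h-c[2])/d[2]
E
python3 - <<'E'
from h import *
for n in("top","scene"):
    s=np.load(n+"0.npz"); P=cloud(s); Z=P[...,2]; c=s["color"].astype(int)
    near=(abs(P[...,0]-.5)<.2)&(abs(P[...,1]-0)<.25)&(s["range_z"]>0)
    print(n,"table z",np.median(Z[near&(abs(Z)<.02)]), "n",near.sum())
    for lo,hi,nm in((.058,.09,"deck"),(.108,.13,"boxtop"),(.091,.104,"heads")):
        m=(near&(Z>lo)&(Z<hi)).astype(np.uint8)
        if nm=="deck": m=cv2.morphologyEx(m,cv2.MORPH_CLOSE,np.ones((9,9)))
        k=cv2.morphologyEx(m,cv2.MORPH_OPEN,np.ones((15,15))) if nm=="deck" else m
        N,L,S,C=cv2.connectedComponentsWithStats(k)
        for i in range(1,N):
            if S[i,4]<15: continue
            p=P[(L==i)&(Z>lo)&(Z<hi)]; r=cv2.minAreaRect(p[:,:2].astype(np.float32)*1000)
            print(nm,C[i].round(1),S[i,4],p.mean(0).round(4),np.round(r[0],1),np.round(r[1],1),round(r[2],1))
s=np.load("top0.npz")["color"][130:270,230:420,::-1]
t=np.load("scene0.npz")["color"][160:320,240:380,::-1]
a=cv2.resize(s,None,fx=2.4,fy=2.4,interpolation=3);b=cv2.resize(t,None,fx=2.1,fy=2.1,interpolation=3)
o=np.zeros((336,760,3),np.uint8);o[:,:456]=a;o[:,460:460+294]=b[:336]
cv2.imwrite("pics/crop1.png",o)
E
```

```text
top table z 0.0018109564844785986 n 52999
deck [323.7 190.8] 6771 [0.54   0.0153 0.0732] [532.9  17.2] [263.1 107.7] 74.4
boxtop [212.  145.1] 83 [0.6122 0.2089 0.1189] [609.9 206.6] [15.3 37. ] 35.3
boxtop [222.7 160.3] 124 [0.5858 0.19   0.1179] [589.6 193.3] [25.5 48.4] 33.1
boxtop [323.  202.5] 752 [0.5131 0.0176 0.1174] [513.5  17.4] [76.7 28.3] 75.6
heads [214.  147.8] 41 [0.6122 0.2089 0.0979] [611.3 207.5] [11.9 34.5] 34.4
heads [225.5 164.6] 70 [0.583  0.1889 0.0929] [582.5 193.1] [15.2 45.6] 25.0
heads [370.5 215.7] 82 [ 0.4925 -0.0659  0.097 ] [493.1 -65.8] [16.5 16.3] 62.2
scene table z -0.00034691839010420056 n 48533
deck [321. 235.] 5196 [ 0.5331 -0.0082  0.0717] [538.5  43.6] [319.5 109.3] 74.1
boxtop [298.5 138.5] 116 [0.6065 0.2151 0.121 ] [605.1 212.4] [15.8 35.2] 61.6
boxtop [298.2 148.7] 227 [0.5902 0.186  0.1182] [591.7 190.6] [27.8 48. ] 53.8
boxtop [304.5 212.7] 542 [0.5101 0.0136 0.1148] [511.9  17.2] [77.6 28.1] 76.1
heads [297.9 157.3] 113 [0.5901 0.1864 0.0965] [591.7 190.8] [26.9 45.9] 54.7
heads [309.6 231.6] 55 [ 0.5029 -0.018   0.0994] [502.9 -17.5] [ 6.1 26.3] 80.9
heads [317.7 255.1] 83 [ 0.4907 -0.0673  0.0946] [491.6 -66.7] [17.8 16.4] 59.9
```

View pics/crop1.png

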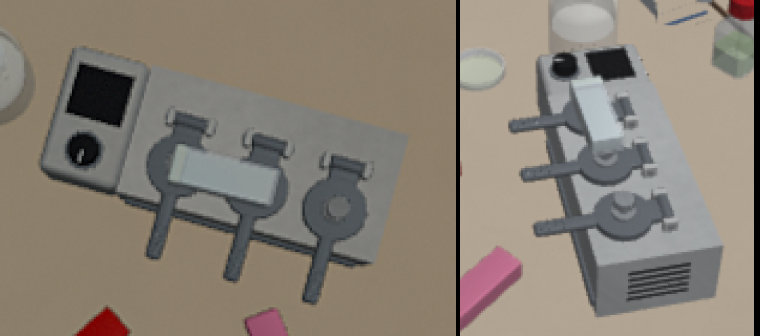

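Crop: the white box (crop left (225,180)) bridges the left and middle bolt heads, and the right bolt is free at (338,208). The pink and red ones lie on the table, so I grasp the white one.

```bash
cat >> h.py <<'E'
from scipy.spatial.transform import Rotation as Ro
YAW=np.radians(-15.3)
def go(pos,yaw,tilt=0,frm=None):
    """print turn(deg) & shift(mm) in tool axes from measured pose to pos, R=Rz(yaw)Rx(pi)Ry(tilt)"""
    from bench import robot
    o=robot.get_obs(); R0=Ro.from_euler('xyz',o["ee_rot"]); 
    R1=Ro.from_euler('z',yaw,degrees=True)*Ro.from_euler('x',180,degrees=True)*Ro.from_euler('y',tilt,degrees=True)
    print("t",round(o["time"],2),"turn",np.degrees((R0.inv()*R1).as_rotvec()).round(1),"shift",(R0.inv().apply(np.array(pos)-o["tool_pos"])*1000).round(1),
      "at",o["tool_pos"].round(4),"F",o["wrist_force"].round(2),"w",round(o["width"],4))
def sh(x,y,z,org): # shaker->world
    c,s=np.cos(YAW),np.sin(YAW); return np.array([org[0]+c*x-s*y,org[1]+s*x+c*y,z])
E
python3 - <<'E'
from h import *
go((.512,.0174,.2),75.8)
# levers: line fit in top view
s=np.load("top0.npz");P=cloud(s);Z=P[...,2];c=s["color"].astype(int)
c0=np.array([.4925,-.0662]);cy,sy=np.cos(YAW),np.sin(YAW)
org=c0-np.array([cy*-.015-sy*-.06,sy*-.015+cy*-.06]);print("org",org)
d=P[...,:2]-org;x=d@[cy,sy];y=d@[-sy,cy]
for yy in(.06,0,-.06):
    m=(x<-.052)&(x>-.095)&(abs(y-yy)<.02)&(Z>.06)
    p=np.c_[x[m],y[m]]; print(yy,m.sum(),p.mean(0).round(4),p.min(0).round(4),p.max(0).round(4),np.degrees(np.polyfit(p[:,0],p[:,1],1)[0]).round(2),Z[m].mean())
m=(Z>.055)&(Z<.078)&(y<-.03)&(y>-.14); print("right end",np.percentile(y[m],1))
m=(Z>.06)&(Z<.075)&(y<.09)&(y>-.09)&(x>.03)&(x<.09); 
e=np.array([(b,x[m&(abs(y-b)<.004)].max()) for b in np.arange(-.08,.09,.01)]);print("back",np.median(e[:,1]),np.degrees(np.polyfit(*e.T,1)[0]))
E
```

```text
t 0.1 turn [-0.1  0.1 90.6] shift [-493.7 -412.5  -24.8] at [0.1288 0.5341 0.1745] F [ 0.21 -0.05  0.36] w 0.0939
org [ 0.52280074 -0.01228465]
0.06 130 [-0.0689  0.0599] [-0.0861  0.054 ] [-0.0521  0.066 ] 0.16 0.08032197946086678
0 130 [-0.0692  0.0002] [-0.0863 -0.006 ] [-0.0523  0.006 ] 0.14 0.08004894330532795
-0.06 134 [-0.0695 -0.0596] [-0.0867 -0.0662] [-0.0521 -0.0539] -0.06 0.08002668046542215
right end -0.09981741701044518
back 0.05533532873620279 0.15993438226693169
```

>>> {"method": "arm_command", "body": {
  "targets": [0,0,90.6,-493.7,-412.5,-24.8,-1,0,0,90.6,-493.7,-412.5,-24.8,-1,0,0,90.6,-493.7,-412.5,-24.8,-1,0,0,90.6,-493.7,-412.5,-24.8,-1,0,0,90.6,-493.7,-412.5,-24.8,-1,0,0,90.6,-493.7,-412.5,-24.8,-1,0,0,90.6,-493.7,-412.5,-24.8,-1,0,0,90.6,-493.7,-412.5,-24.8,-1,0,0,90.6,-493.7,-412.5,-24.8,-1,0,0,90.6,-493.7,-412.5,-24.8,-1,0,0,90.6,-493.7,-412.5,-24.8,-1,0,0,90.6,-493.7,-412.5,-24.8,-1,0,0,90.6,-493.7,-412.5,-24.8,-1,0,0,90.6,-493.7,-412.5,-24.8,-1,0,0,90.6,-493.7,-412.5,-24.8,-1]
}}

```text
time: 1.6
tool_pos: [0.5119, 0.0173, 0.1994]
ee_rot: [-3.139, -0.0, 1.322]
wrist_force: [-0.9, -0.2, 0.3]
width: 0.0941
finger_force: 0.0
```

```bash
python3 -c "
from h import *
go((.512,.0174,.0925),75.8)"
```

```text
t 1.6 turn [-0.1 -0.  -0.1] shift [1.000e-01 3.000e-01 1.069e+02] at [0.5119 0.0173 0.1994] F [-0.85 -0.16  0.25] w 0.0941
```

>>> {"method": "arm_command", "body": {
  "targets": [0,0,0,0,0,35,-1,0,0,0,0,0,70,-1,0,0,0,0,0,90,-1,0,0,0,0,0,102,-1,0,0,0,0,0,106,-1,0,0,0,0,0,106,-1,0,0,0,0,0,106,1,0,0,0,0,0,106,1,0,0,0,0,0,106,1,0,0,0,0,0,106,1,0,0,0,0,0,106,1,0,0,0,0,0,106,1,0,0,0,0,0,106,1,0,0,0,0,0,106,1]
}}

```text
time: 3.0
tool_pos: [0.5122, 0.0179, 0.0943]
ee_rot: [-3.141, -0.0, 1.323]
wrist_force: [-0.7, -0.4, -0.0]
width: 0.0335
finger_force: 0.0
```

>>> {"method": "arm_command", "body": {
  "targets": [0,0,0,0,0,0,1,0,0,0,0,0,0,1,0,0,0,0,0,0,1,0,0,0,0,0,0,1]
}}

```text
time: 3.4
tool_pos: [0.5122, 0.0179, 0.0944]
ee_rot: [3.142, -0.0, 1.324]
wrist_force: [0.4, -0.1, -0.0]
width: 0.0021
finger_force: 0.0
```

```bash
python3 -c "
from h import *
org=(.5228,-.0123)
print(sh(-.02,-.19,.1,org))
go(sh(-.02,-.19,.15,org),75.8)"
```

```text
[ 0.45337297 -0.19028845  0.1       ]
t 3.4 turn [ 0. -0.  0.] shift [-216.2   -6.1  -55.7] at [0.5122 0.0179 0.0944] F [ 0.44 -0.11 -0.02] w 0.0021
```

The fingers shut on nothing, so I look.

Run:
```python
from bench import robot
from h import *
im=[]
for n,(a,b,c,d) in(("top",(110,310,200,450)),("scene",(140,340,200,400))):
    s=robot.snapshot(n); np.savez(n+"1.npz",**s); im.append(cv2.resize(s["color"][a:b,c:d,::-1],None,fx=1.75,fy=1.75,interpolation=3))
cv2.imwrite("pics/c2.png",np.hstack(im))
```

```text
(no output)
```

View pics/c2.png

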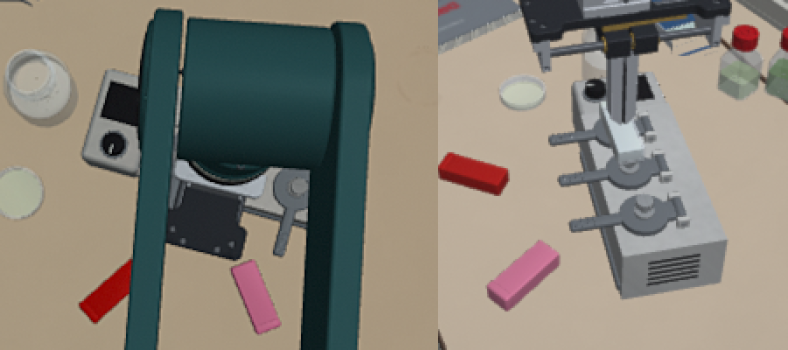

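Run:
```python
from h import *
s=np.load("scene1.npz"); cv2.imwrite("pics/c3.png",cv2.resize(s["color"][150:260,260:370,::-1],None,fx=5,fy=5,interpolation=cv2.INTER_CUBIC))
s0=np.load("scene0.npz")
P=cloud(s);Z=P[...,2]; c=s["color"].astype(int)
m=(c.min(-1)>165)&(Z>.09)&(Z<.14)&(abs(P[...,0]-.5)<.06)&(abs(P[...,1])<.09)
p=P[m]; print(m.sum(),p.mean(0),p.min(0),p.max(0)); 
v,u=np.nonzero(m); print(u.min(),u.max(),v.min(),v.max())
A=np.c_[p[:,:2],np.ones(len(p))]; print(np.linalg.lstsq(A,p[:,2],rcond=None)[0])
```

```text
275 [0.5074868  0.00328404 0.11544867] [ 0.4924     -0.02203104  0.11282067] [0.52583816 0.05610581 0.11816471]
293 317 198 226
[-0.00589205  0.00701437  0.11841577]
```

View pics/c3.png

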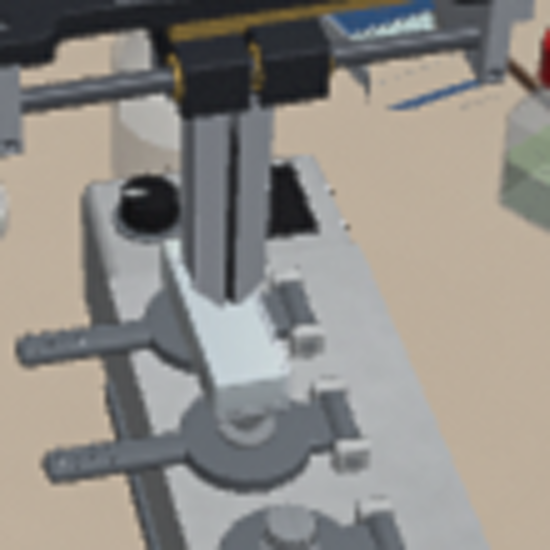

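The box is unmoved. The shut fingers seem to end at about crop (230,300), at the height of its top. I check the real fingertip position by depth.

Run:
```python
from h import *
s=np.load("scene1.npz");P=cloud(s)
for v in range(176,222,3): print(v,[tuple((P[v,u]*1000).round().astype(int)) for u in(298,301,304,308,311)])
def proj(p):
    q=np.linalg.inv(s["T"])@np.append(p,1); return q[0]/q[2]*s["fx"]+s["cx"],q[1]/q[2]*s["fy"]+s["cy"]
for z in(.0944,.118): print(proj([.5122,.0179,z]))
from bench import robot
o=robot.get_obs();print(o)
```

```text
176 [(np.int64(498), np.int64(16), np.int64(197)), (np.int64(502), np.int64(13), np.int64(198)), (np.int64(505), np.int64(10), np.int64(199)), (np.int64(512), np.int64(8), np.int64(198)), (np.int64(518), np.int64(8), np.int64(196))]
179 [(np.int64(498), np.int64(16), np.int64(192)), (np.int64(500), np.int64(11), np.int64(194)), (np.int64(506), np.int64(11), np.int64(192)), (np.int64(513), np.int64(9), np.int64(191)), (np.int64(517), np.int64(7), np.int64(191))]
182 [(np.int64(498), np.int64(16), np.int64(185)), (np.int64(501), np.int64(12), np.int64(187)), (np.int64(505), np.int64(9), np.int64(187)), (np.int64(512), np.int64(8), np.int64(186)), (np.int64(518), np.int64(8), np.int64(184))]
185 [(np.int64(499), np.int64(18), np.int64(177)), (np.int64(501), np.int64(11), np.int64(181)), (np.int64(506), np.int64(10), np.int64(180)), (np.int64(513), np.int64(9), np.int64(178)), (np.int64(518), np.int64(7), np.int64(178))]
188 [(np.int64(498), np.int64(16), np.int64(173)), (np.int64(501), np.int64(12), np.int64(175)), (np.int64(506), np.int64(9), np.int64(175)), (np.int64(513), np.int64(8)
[... 2773 characters left out ...]
int_positions': array([-7.58346826e-02,  3.44039386e-02,  1.58816335e+00,  1.12345575e-04,
        1.51901931e+00,  1.71403501e-01]), 'qvel': array([ 1.10315488e-03,  1.09533591e-03, -8.84101375e-05, -7.48634567e-04,
       -1.90475258e-03,  1.06044753e-03]), 'joint_torque': array([ 1.08493109e-04, -3.09203982e+01, -2.94408524e+01,  7.60750542e-02,
        2.89796160e-03, -4.48393706e-06]), 'tool_pos': array([0.51219339, 0.0178893 , 0.09437065]), 'ee_rot': array([-3.14157949e+00, -1.11584528e-04,  1.32355233e+00]), 'wrist_force': array([-0.63792579, -0.99387896, -0.30279348]), 'wrist_torque': array([-0.0877871 ,  0.07713027,  0.04721753]), 'finger_force': 0.0, 'width': 0.0004144572406653282}
```

The tip end is at z≈0.124, about 29 mm above the reported TCP, with xy correct. I check whether this holds with the gripper open.

>>> {"method": "arm_command", "body": {
  "targets": [0,0,0,0,0,-10,-1,0,0,0,0,0,-10,-1,0,0,0,0,0,-10,-1,0,0,0,0,0,-10,-1,0,0,0,0,0,-10,-1,0,0,0,0,0,-10,-1,0,0,0,0,0,-10,-1,0,0,0,0,0,-10,-1,0,0,0,0,0,-10,-1,0,0,0,0,0,-10,-1]
}}

```text
time: 4.5
tool_pos: [0.5122, 0.0179, 0.1044]
ee_rot: [3.142, -0.0, 1.324]
wrist_force: [1.0, 0.2, 0.0]
width: 0.0767
finger_force: 0.0
```

Run:
```python
from bench import robot
from h import *
print(robot.pinch_z,[a for a in dir(robot) if a[0]!='_'])
s=robot.snapshot("scene"); np.savez("scene2.npz",**s); o=robot.get_obs();print(o["tool_pos"],o["width"])
cv2.imwrite("pics/c4.png",cv2.resize(s["color"][130:260,240:370,::-1],None,fx=4.5,fy=4.5,interpolation=cv2.INTER_CUBIC))
P=cloud(s)
d=P-o["tool_pos"]; ty=np.array([np.sin(1.3236),-np.cos(1.3236)]);tx=np.array([np.cos(1.3236),np.sin(1.3236)])
a=d[...,:2]@tx; b=d[...,:2]@ty
for sg in(1,-1):
    m=(abs(a)<.014)&(sg*b>.035)&(sg*b<.07)&(P[...,2]>.09)&(P[...,2]<.25)
    print(sg,m.sum(),np.sort(P[m][:,2])[:8], a[m].min(),a[m].max(),b[m].min(),b[m].max())
```

```text
0.0188 ['IKError', 'close_job', 'get_obs', 'pinch_z', 'snapshot']
[0.5122081  0.01785916 0.10438539] 0.08097772133133829
1 470 [0.13234766 0.13371295 0.13386738 0.13401747 0.13451203 0.13462437
 0.13476445 0.13491689] -0.012948445500297447 0.011420879057700539 0.03710768438540634 0.05085119345984903
-1 344 [0.13278631 0.13381411 0.13535065 0.1357343  0.13586506 0.13624524
 0.13653735 0.13745981] -0.011685872343902497 0.011535369794958962 -0.06203096350904691 -0.03886420640308414
```

View pics/c4.png

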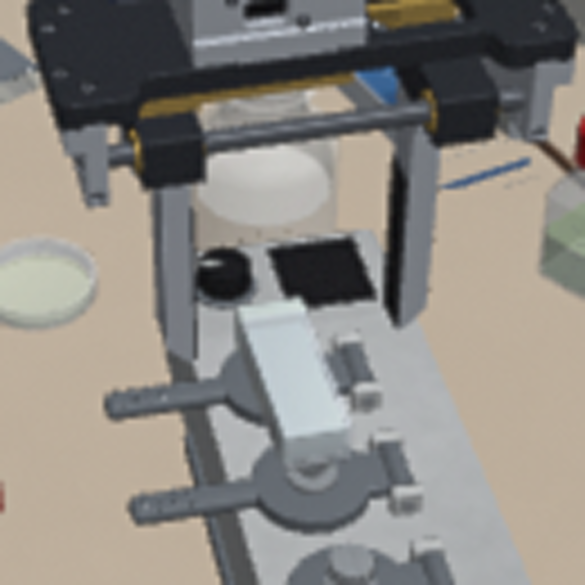

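Picture: the open fingers end at crop (180,355) and (405,325), with the box between them untouched. The real tips are ~28 mm above the reported TCP, so I go 41 mm lower than now, correcting for that.

>>> {"method": "arm_command", "body": {
  "targets": [0,0,0,0,0,20,-1,0,0,0,0,0,32,-1,0,0,0,0,0,37,-1,0,0,0,0,0,40,-1,0,0,0,0,0,40,-1,0,0,0,0,0,40,1,0,0,0,0,0,40,1,0,0,0,0,0,40,1,0,0,0,0,0,40,1,0,0,0,0,0,40,1,0,0,0,0,0,40,1,0,0,0,0,0,40,1,0,0,0,0,0,40,1,0,0,0,0,0,40,1,0,0,0,0,0,40,1,0,0,0,0,0,40,1]
}}

```text
time: 6.15
tool_pos: [0.5122, 0.0179, 0.0644]
ee_rot: [3.142, -0.0, 1.324]
wrist_force: [-0.2, -0.7, 0.2]
width: 0.0281
finger_force: 30.0
```

Gripped, but the tips reach ~5 mm below the box's underside. I regrip 8 mm higher so that the box can be set down rather than dropped.

>>> {"method": "arm_command", "body": {
  "targets": [0,0,0,0,0,0,0.1,0,0,0,0,0,0,0.1,0,0,0,0,0,0,0.1,0,0,0,0,0,0,0.1,0,0,0,0,0,-8,0.1,0,0,0,0,0,-8,0.1,0,0,0,0,0,-8,1,0,0,0,0,0,-8,1,0,0,0,0,0,-8,1,0,0,0,0,0,-8,1,0,0,0,0,0,-8,1,0,0,0,0,0,-8,1]
}}

```text
time: 7.35
tool_pos: [0.5122, 0.0179, 0.0724]
ee_rot: [3.142, -0.0, 1.324]
wrist_force: [-0.1, -1.1, 0.9]
width: 0.0276
finger_force: 30.0
```

```bash
python3 -c "
from h import *
go(sh(-.02,-.19,.1,(.5228,-.0123)),75.8)"
```

```text
t 7.35 turn [ 0. -0.  0.] shift [-216.2   -6.1  -27.6] at [0.5122 0.0179 0.0724] F [-0.1  -1.13  0.93] w 0.0276
```

>>> {"method": "arm_command", "body": {
  "targets": [0,0,0,0,0,-10,1,0,0,0,0,0,-30,1,0,0,0,0,0,-45,1,0,0,0,-25,0,-45,1,0,0,0,-65,-2,-45,1,0,0,0,-110,-4,-45,1,0,0,0,-155,-5,-45,1,0,0,0,-190,-6,-45,1,0,0,0,-210,-6,-40,1,0,0,0,-216,-6,-20,1,0,0,0,-216,-6,10,1,0,0,0,-216,-6,40,1,0,0,0,-216,-6,65,1,0,0,0,-216,-6,80,1,0,0,0,-216,-6,88,1,0,0,0,-216,-6,92,1,0,0,0,-216,-6,92,1]
}}

```text
time: 9.05
tool_pos: [0.4539, -0.1902, -0.0192]
ee_rot: [3.141, 0.0, 1.324]
wrist_force: [0.5, -0.1, -0.6]
width: 0.0276
finger_force: 30.0
```

>>> {"method": "arm_command", "body": {
  "targets": [0,0,0,0,0,1,1,0,0,0,0,0,2,1,0,0,0,0,0,3,1,0,0,0,0,0,3.5,1,0,0,0,0,0,3.5,1]
}}

```text
time: 9.55
tool_pos: [0.4535, -0.19, -0.0231]
ee_rot: [3.142, -0.0, 1.324]
wrist_force: [-0.3, -0.2, -0.5]
width: 0.0275
finger_force: 30.0
```

>>> {"method": "arm_command", "body": {
  "targets": [0,0,0,0,0,0.7,1,0,0,0,0,0,1.3,1,0,0,0,0,0,1.3,1]
}}

```text
time: 9.85
tool_pos: [0.4535, -0.1901, -0.0245]
ee_rot: [-3.142, -0.0, 1.324]
wrist_force: [-0.1, 0.2, -1.3]
width: 0.0275
finger_force: 30.0
```

>>> {"method": "arm_command", "body": {
  "targets": [0,0,0,0,0,0.6,1,0,0,0,0,0,1.0,1,0,0,0,0,0,1.0,1]
}}

```text
time: 10.15
tool_pos: [0.4535, -0.1901, -0.0246]
ee_rot: [-3.142, -0.0, 1.324]
wrist_force: [-1.3, 1.5, 5.4]
width: 0.0276
finger_force: 30.0
```

>>> {"method": "arm_command", "body": {
  "targets": [0,0,0,0,0,-0.7,1,0,0,0,0,0,-0.7,0,0,0,0,0,0,-0.7,0,0,0,0,0,0,-0.7,0,0,0,0,0,0,-0.7,0,0,0,0,0,0,-0.7,0,0,0,0,0,0,-10,0,0,0,0,0,0,-30,0,0,0,0,0,0,-70,0,0,0,0,0,0,-110,1,0,0,0,0,0,-140,1,0,0,0,0,0,-140,1]
}}

```text
time: 11.35
tool_pos: [0.4568, -0.1919, 0.1211]
ee_rot: [3.13, 0.003, 1.324]
wrist_force: [1.2, -0.1, 0.5]
width: 0.0265
finger_force: 0.0
```

```bash
python3 -c "
from h import *
go((.4925,-.0662,.085),164.7)"
```

```text
t 11.35 turn [  0.4   0.7 -88.9] shift [130.7   3.4  35.8] at [ 0.4568 -0.1919  0.1211] F [ 1.25 -0.06  0.5 ] w 0.0265
```

>>> {"method": "arm_command", "body": {
  "targets": [0,0,-15,20,1,5,1,0,0,-30,50,3,10,1,0,0,-50,90,5,15,1,0,0,-70,115,7,22,1,0,0,-88.9,129.7,7.5,28,1,0,0,-88.9,129.7,7.5,30,1,0,0,-88.9,129.7,7.5,30,1,0,0,-88.9,129.7,7.5,30,1,0,0,-88.9,129.7,7.5,30,1,0,0,-88.9,129.7,7.5,30,1,0,0,-88.9,129.7,7.5,30,1,0,0,-88.9,129.7,7.5,30,1,0,0,-88.9,129.7,7.5,30,1,0,0,-88.9,129.7,7.5,30,1]
}}

```text
time: 12.75
tool_pos: [0.4923, -0.0661, 0.0842]
ee_rot: [3.142, -0.001, 2.874]
wrist_force: [0.7, -0.4, -0.2]
width: 0.0005
finger_force: 0.0
```

Run:
```python
from bench import robot
from h import *
go((.4925,-.0662,.07),164.7)
s=robot.snapshot("scene"); np.savez("scene3.npz",**s); o=robot.get_obs()
cv2.imwrite("pics/c5.png",cv2.resize(s["color"][150:340,230:430,::-1],None,fx=3,fy=3,interpolation=cv2.INTER_CUBIC))
```

```text
t 12.75 turn [ 0. -0. -0.] shift [-0.2 -0.  14.2] at [ 0.4923 -0.0661  0.0842] F [ 0.69 -0.42 -0.21] w 0.0005
```

View pics/c5.png

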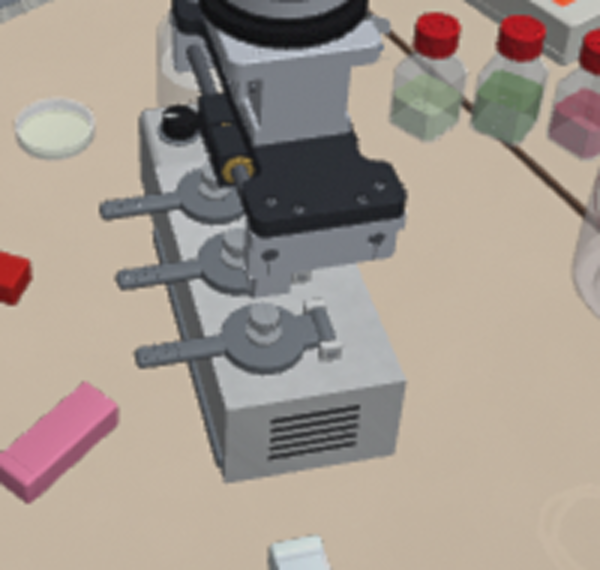

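The slide box lies flat on the table right of the shaker (crop (300,555)). The fingers are over the right bolt (crop (265,315)). Next come small steps down with the force watched.

>>> {"method": "arm_command", "body": {
  "targets": [0,0,0,0,0,8,1,0,0,0,0,0,12,1,0,0,0,0,0,14,1,0,0,0,0,0,15,1,0,0,0,0,0,15.5,1,0,0,0,0,0,16,1,0,0,0,0,0,16,1]
}}

```text
time: 13.5
tool_pos: [0.4926, -0.0662, 0.0687]
ee_rot: [3.141, 0.0, 2.875]
wrist_force: [-0.5, -0.4, -0.3]
width: 0.0004
finger_force: 0.0
```

>>> {"method": "arm_command", "body": {
  "targets": [0,0,0,0,0,0.6,1,0,0,0,0,0,1.2,1,0,0,0,0,0,1.8,1,0,0,0,0,0,1.8,1]
}}

```text
time: 13.9
tool_pos: [0.4926, -0.0662, 0.067]
ee_rot: [3.142, 0.0, 2.875]
wrist_force: [-0.8, -0.1, 0.6]
width: 0.0006
finger_force: 0.6
```

>>> {"method": "arm_command", "body": {
  "targets": [0,0,0,0,0,0.5,1,0,0,0,0,0,1,1,0,0,0,0,0,1.5,1,0,0,0,0,0,1.5,1]
}}

```text
time: 14.3
tool_pos: [0.4926, -0.0662, 0.0653]
ee_rot: [3.141, 0.0, 2.875]
wrist_force: [0.1, 0.1, 1.4]
width: 0.0002
finger_force: 0.8
```

>>> {"method": "arm_command", "body": {
  "targets": [0,0,0,0,0,0.5,1,0,0,0,0,0,1,1,0,0,0,0,0,1.5,1,0,0,0,0,0,1.5,1]
}}

```text
time: 14.7
tool_pos: [0.4927, -0.0662, 0.0648]
ee_rot: [3.142, 0.001, 2.875]
wrist_force: [-3.3, -0.0, 5.3]
width: 0.0007
finger_force: 3.1
```

The right bolt stops ≈2.5 mm in at 5 N, so there is a tall vial there. Next is the middle one.

>>> {"method": "arm_command", "body": {
  "targets": [0,0,0,0,0,-8,1,0,0,0,0,0,-20,1,0,0,0,0,20,-22,1,0,0,0,0,45,-22,1,0,0,0,0,58,-20,1,0,0,0,0,60,-14,1,0,0,0,0,60,-8,1,0,0,0,0,60,-5,1,0,0,0,0,60,-5,1,0,0,0,0,60,-5,1]
}}

```text
time: 15.7
tool_pos: [0.5081, -0.0089, 0.0685]
ee_rot: [-3.141, -0.0, 2.874]
wrist_force: [0.1, 0.4, 1.3]
width: 0.0005
finger_force: 0.0
```

>>> {"method": "arm_command", "body": {
  "targets": [0,0,0,0,0,0.6,1,0,0,0,0,0,1.2,1,0,0,0,0,0,1.8,1,0,0,0,0,0,1.8,1]
}}

```text
time: 16.1
tool_pos: [0.5084, -0.0084, 0.0671]
ee_rot: [3.142, 0.0, 2.875]
wrist_force: [0.8, -0.1, -0.7]
width: 0.0
finger_force: 0.1
```

>>> {"method": "arm_command", "body": {
  "targets": [0,0,0,0,0,0.6,1,0,0,0,0,0,1.2,1,0,0,0,0,0,1.8,1,0,0,0,0,0,1.8,1]
}}

```text
time: 16.5
tool_pos: [0.5084, -0.0083, 0.0653]
ee_rot: [-3.142, 0.0, 2.875]
wrist_force: [0.5, -1.1, 1.9]
width: 0.0005
finger_force: 0.8
```

>>> {"method": "arm_command", "body": {
  "targets": [0,0,0,0,0,0.5,1,0,0,0,0,0,1,1,0,0,0,0,0,1.4,1,0,0,0,0,0,1.4,1]
}}

```text
time: 16.9
tool_pos: [0.5085, -0.0084, 0.0648]
ee_rot: [3.142, 0.001, 2.875]
wrist_force: [-1.1, -0.5, 6.8]
width: 0.0004
finger_force: 3.0
```

Middle: the same stop, so a tall vial. Next is the left one.

>>> {"method": "arm_command", "body": {
  "targets": [0,0,0,0,0,-8,1,0,0,0,0,0,-20,1,0,0,0,0,20,-22,1,0,0,0,0,45,-22,1,0,0,0,0,58,-20,1,0,0,0,0,60,-14,1,0,0,0,0,60,-8,1,0,0,0,0,60,-5,1,0,0,0,0,60,-5,1]
}}

```text
time: 17.8
tool_pos: [0.5234, 0.0489, 0.0678]
ee_rot: [-3.141, -0.002, 2.874]
wrist_force: [-0.4, -0.6, 0.6]
width: 0.0004
finger_force: 0.0
```

>>> {"method": "arm_command", "body": {
  "targets": [0,0,0,0,0,0.6,1,0,0,0,0,0,1.2,1,0,0,0,0,0,1.8,1,0,0,0,0,0,2.4,1,0,0,0,0,0,3,1,0,0,0,0,0,3.6,1,0,0,0,0,0,4.2,1,0,0,0,0,0,4.8,1,0,0,0,0,0,4.8,1]
}}

```text
time: 18.7
tool_pos: [0.5243, 0.0495, 0.064]
ee_rot: [-3.142, 0.0, 2.875]
wrist_force: [-0.2, -0.5, 2.1]
width: 0.0005
finger_force: 0.7
```

Already past the others' stop with only friction force, so I continue.

>>> {"method": "arm_command", "body": {
  "targets": [0,0,0,0,0,0.7,1,0,0,0,0,0,1.4,1,0,0,0,0,0,2.1,1,0,0,0,0,0,2.8,1,0,0,0,0,0,3.5,1,0,0,0,0,0,4.2,1,0,0,0,0,0,4.9,1,0,0,0,0,0,5.5,1,0,0,0,0,0,5.5,1]
}}

```text
time: 19.6
tool_pos: [0.5242, 0.0497, 0.0584]
ee_rot: [3.141, 0.0, 2.875]
wrist_force: [0.8, 0.1, 1.0]
width: 0.0004
finger_force: 0.6
```

>>> {"method": "arm_command", "body": {
  "targets": [0,0,0,0,0,0.5,1,0,0,0,0,0,1,1,0,0,0,0,0,1.4,1,0,0,0,0,0,1.4,1]
}}

```text
time: 20.0
tool_pos: [0.5242, 0.0497, 0.0573]
ee_rot: [3.141, 0.0, 2.875]
wrist_force: [-1.2, -1.0, 2.8]
width: 0.0006
finger_force: 1.4
```

>>> {"method": "arm_command", "body": {
  "targets": [0,0,0,0,0,0.4,1,0,0,0,0,0,0.7,1,0,0,0,0,0,0.7,1]
}}

```text
time: 20.3
tool_pos: [0.5242, 0.0497, 0.0572]
ee_rot: [3.141, 0.0, 2.875]
wrist_force: [-0.7, -0.1, 5.2]
width: 0.0007
finger_force: 2.8
```

```bash
python3 -c "
from h import *
go(sh(-.069,.06,.055,(.5228,-.0123)),164.7)"
```

```text
t 20.3 turn [0. 0. 0.] shift [54.  -0.2  2.2] at [0.5242 0.0497 0.0572] F [-0.7  -0.08  5.24] w 0.0007
```

The left bolt went in ~10 mm and stopped there, so it is the loose one. Next is the left lever.

>>> {"method": "arm_command", "body": {
  "targets": [0,0,0,0,0,-10,1,0,0,0,0,0,-35,0.35,0,0,0,10,0,-45,0.35,0,0,0,30,0,-45,0.35,0,0,0,48,0,-45,0.35,0,0,0,54,0,-45,0.35,0,0,0,54,0,-30,0.35,0,0,0,54,0,-20,0.35,0,0,0,54,0,-20,0.35,0,0,0,54,0,-20,0.35]
}}

```text
time: 21.3
tool_pos: [0.4718, 0.0638, 0.076]
ee_rot: [-3.141, -0.001, 2.875]
wrist_force: [0.2, -0.1, 0.4]
width: 0.0306
finger_force: 0.0
```

Run:
```python
from bench import robot
from h import *
go(sh(-.069,.06,.0275,(.5228,-.0123)),164.7)
s=robot.snapshot("scene"); s2=robot.snapshot("top")
cv2.imwrite("pics/c6.png",np.hstack([cv2.resize(x["color"][a:a+150,b:b+150,::-1],None,fx=2.6,fy=2.6,interpolation=cv2.INTER_CUBIC) for x,a,b in((s,150,220),(s2,150,220))]))
```

```text
t 21.3 turn [-0.  -0.1  0. ] shift [-0.3  0.1 48.5] at [0.4718 0.0638 0.076 ] F [ 0.17 -0.06  0.44] w 0.0306
```

View pics/c6.png

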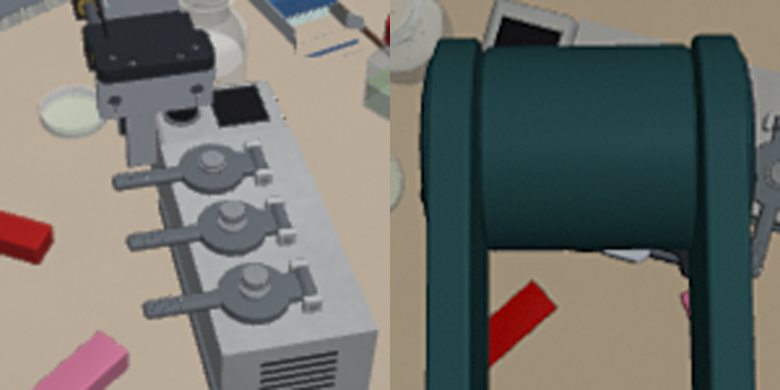

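The left bolt is visibly sunk (crop (212,158)). The fingers straddle the left lever at (140,170). I descend and grip.

>>> {"method": "arm_command", "body": {
  "targets": [0,0,0,0,0,15,0.35,0,0,0,0,0,30,0.35,0,0,0,0,0,42,0.35,0,0,0,0,0,48,0.35,0,0,0,0,0,48,0.35,0,0,0,0,0,48,1,0,0,0,0,0,48,1,0,0,0,0,0,48,1,0,0,0,0,0,48,1,0,0,0,0,0,48,1,0,0,0,0,0,48,1]
}}

```text
time: 22.5
tool_pos: [0.4727, 0.0638, 0.029]
ee_rot: [3.141, 0.001, 2.875]
wrist_force: [0.4, 0.8, 1.5]
width: 0.0114
finger_force: 30.0
```

>>> {"method": "arm_command", "body": {
  "targets": [0,0,0,-0.2,0,-6.1,1,0,0,0,-0.9,0,-12.2,1,0,0,0,-1.9,0,-18.3,1,0,0,0,-3.4,0,-24.3,1,0,0,0,-5.3,0,-30.1,1,0,0,0,-7.6,0,-35.8,1,0,0,0,-10.3,0,-41.3,1,0,0,0,-13.4,0,-46.6,1,0,0,0,-16.8,0,-51.7,1,0,0,0,-16.8,0,-51.7,1]
}}

```text
time: 23.5
tool_pos: [0.4882, 0.0594, 0.0807]
ee_rot: [3.141, -0.001, 2.875]
wrist_force: [-1.6, 2.0, -2.0]
width: 0.0116
finger_force: 30.0
```

>>> {"method": "arm_command", "body": {
  "targets": [0,0,0,-3.8,0,-4.9,1,0,0,0,-7.9,0,-9.4,1,0,0,0,-12.3,0,-13.7,1,0,0,0,-17,0,-17.6,1,0,0,0,-22,0,-21.3,1,0,0,0,-27.2,0,-24.5,1,0,0,0,-32.6,0,-27.4,1,0,0,0,-38.2,0,-29.9,1,0,0,0,-44,0,-32,1,0,0,0,-44,0,-32,1,0,0,0,-44,0,-32,1]
}}

```text
time: 24.6
tool_pos: [0.5314, 0.0475, 0.1125]
ee_rot: [-3.142, 0.002, 2.875]
wrist_force: [-2.1, 2.0, -3.5]
width: 0.0116
finger_force: 30.0
```

Run:
```python
from bench import robot
from h import *
go((.5,.05,.1),164.7)
s=robot.snapshot("scene"); np.savez("scene4.npz",**s)
cv2.imwrite("pics/c7.png",cv2.resize(s["color"][130:330,220:420,::-1],None,fx=2.9,fy=2.9,interpolation=cv2.INTER_CUBIC))
```

```text
t 24.6 turn [-0.   0.1  0. ] shift [30.9 -5.9 12.4] at [0.5314 0.0475 0.1125] F [-2.14  2.04 -3.48] w 0.0116
```

View pics/c7.png

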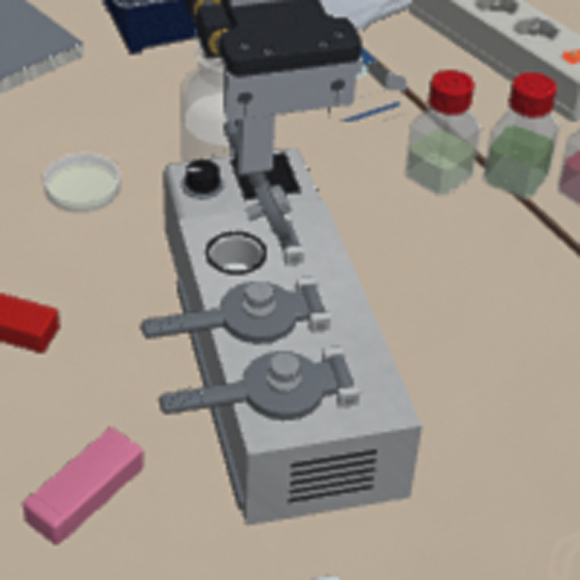

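The left cap stands at about 72° with its well open (crop (235,252)), held by the fingers at (258,165), and the other two caps are shut. I hand in.

```bash
python3 -c "
from bench import robot
print(robot.close_job())"
```

```text
the job is handed in; nothing more can be done
None
```

The slide box is flat on the table; the right and middle bolts stopped short, the left slid in about 10 mm and stayed down, and I handed in at 24.6 s with the left cap held up at about 72° by its lever and the other two caps shut.

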